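# Hang the parts caddy on the desk screen's cleat

## Task

Of the two grey parts caddies on the lab desk, take the one with the slanted metal strip on its back and hang it at the middle of the cleat on the low plywood screen: tip it back by 15 to 25 degrees, front edge raised and bottom swung out from the screen, bring its strip over the cleat's lip, then lower it and let it come upright until the strip is fully down behind the cleat. Let go of it hanging there upright and square to the screen, and leave the flat-backed caddy where it stands.

Things in the scene. Friction and masses are not known exactly. Their poses are not given: they have to be found in the camera images.
- caddy: Grey caddy to hang, 0.35 kg, upright, yaw within 30 deg. Origin: centre of tray underside; x to its front, z up. Tray 76 (x) x 110 (y) x 45 mm high; back plate 115 high, 100 wide, rear face x=-44. Upright centre grip wall: 14 thick (y), x -25..25, top z=150, free above z=115, over the centre of mass. Foot at the rear bottom, z 0..12, 60 wide, to x=-83: it catches on the cleat if lowered upright.
- caddy_strip (a point): Middle of the lower free end of the aluminium strip on the caddy's back, at (-82, 0, 70) mm in the caddy's frame, same axes. The strip is 80 mm wide (y), 6 thick, and slants down and rearward from the back plate at 45 deg: its underside runs from x=-44, z=104 to x=-80, z=68 mm; rearmost corner x=-84.
- cleat_board: Fixed plywood screen 220 wide (y), 165 high, 18 mm thick. Origin: foot of the cleat face, mid-width; x out of that face, away from the robot, z up. Aluminium cleat, y -80..80, 7 thick, slants up and out at 45 deg: upper side from the face at z=104 to the lip at x=32, z=136; outermost corner x=37, z=131. Caddy fully home: its origin at x=84, z=40, axes as the screen's. Foot plate only behind.
- flat_caddy: The other grey caddy, a bystander to leave alone: same tray, back plate, grip wall and origin as the caddy to hang, but its back plate is flat, with neither strip nor foot. Stands upright on the desk, on the other side of the screen.

How it is judged:
By the outcome, as a careful person would: the job done as asked, in the order asked, and still so for the second after the job is handed in, with the robot touching nothing.
It also fails if it takes over 48 s, if anything falls off the work surface, if the arm or the gripper's body presses on something with over 40 N, if the wrist force passes 120 N, or if a joint passes its speed limit or range.

## Robot

A 6-joint arm with a two-finger parallel gripper is mounted at the origin on the work surface. World frame = base frame: x ahead of the robot, y to its left, z up, the work surface at z = 0. Lengths are in m, angles in rad, forces in N, time in s.
With the tool pointing down it reaches from about 0.35 to 0.8 m from the base axis. Payload 7.3 kg.
Tool frame: the origin (TCP) lies between the finger pads; the fingertips stand 25 mm ahead of it and the grasp point (between the pads) lies 6 mm ahead of it (r.tip_extent is the distance from the TCP to the fingertips, in m); z points along the fingers, y is the direction in which the jaws open and shut (so a half turn about z gives the same grasp; the last joint's range is limited). The gripper opens to 85 mm and grips with 20 to 120 N. Pads are 22 mm wide; open, the fingers measure 114 mm over their backs; the gripper's body (76 mm by 85 mm) begins 54 mm behind the grasp point. The pads swing forward as they close: fully open they stand 13 mm farther back than shut.
Start: joints at [0.962, 0.342, 1.524, -0, 1.275, -0.146], TCP at [0.234, 0.47, 0.256] pointing down, gripper open.
Joint ranges: [-2.53, 2.53], [-0.77, 2.02], [0.04, 2.7], [-1, 4.14], [0.28, 2.66], [-3.11, 3.11]. Speed limits (rad/s): [2.57, 2.57, 3.14, 3.14, 3.14, 3.14].

## Interface

Orientations are given as a unit quaternion [x, y, z, w].
In Python, from workcell import r, command_gripper, optics gives the robot as it stands. The module is installed in compiled form; this text tells all that it offers. Calls block until the motion is done:
- r.reach(position, orientation): joint-space move of the TCP to a pose.
- r.move_straight(position, orientation=None, speed=0.15, max_force=None): straight line of the TCP; orientation=None keeps the orientation; speed is the mean speed in m/s. With max_force (N) it stops when the force on the tool has changed by that much, and returns True; else False.
- r.movej(angles): joint-space move.
- command_gripper(opening, force=None): finger opening in m; force is the grip in N (None keeps the last); returns when the fingers have stopped.
- r.hold(seconds).
- r.solve_ik(position, orientation): joint angles nearest the present ones, or None.
- r.read_state(): the state.
- optics.get_image(name): name is "scene" or "top" or "wrist"; returns (picture, depth): 420x560x3 uint8, red, green, blue; 420x560 float32, m along the optical axis (not along the pixel's ray), 0 where there is no reading.
- optics.camera_model(name): a dict with "K" (3x3 intrinsics, pixels), "R" (3x3) and "t" (3): a world point X has camera coordinates R X + t; the wrist camera has in their place "tool_from_camera" (4x4, takes a point from camera to tool coordinates, whose origin is the TCP and whose axes are the flange's). Camera axes: x right, y down, z forward; pixel columns grow to the right and rows downward; lengths in m; the calibration is good to about 2 mm. The wrist camera is an equidistant fisheye: a pixel r from the principal point sees the ray r / f radians off the axis. A picture is of the moment at which its call begins: read the wrist's pose just before it. camera_model takes no time and is no camera call.
A pose or a line that the arm cannot do raises r.PlanningError and nothing moves.
- r.finish_job(): hands the job in, once; it reports no verdict.
The state is a dict: "time_s": time; "joint_positions": joint angles; "dq": joint speeds; "tau": joint torques, N m; "eef_pos": TCP position; "eef_rot": TCP orientation; "contact_force": force on the tool from outside, world axes, zero at the start; "torque": the same for the moment, N m; "grip_width": finger opening in m.
Only numpy, scipy, OpenCV 4.12 (cv2) and the standard library are available. Lean on these libraries where they do the work, as an engineer would, in place of code of your own. Each camera call takes 0.05 s, during which the arm holds its last target. There are 200 camera calls.

## Working session

There is one attempt and no reset: what is moved stays moved. The work goes in short steps, each a Python script; the robot and the scene stay as the last script left them, time stands still between calls to the robot, and variables do not carry over. Pictures are saved under pics/ and viewed, about 8 in all and at most 12, crops included, and the job is handed in when it is done.

```bash
mkdir -p pics; python3 - <<'E'
from workcell import r, optics
import numpy as np, cv2
for n in ("scene","top"):
    p,d=optics.get_image(n); m=optics.camera_model(n)
    np.savez(f"{n}.npz",p=p,d=d,**{k:np.array(m[k]) for k in("K","R","t")})
    cv2.imwrite(f"pics/{n}0.png",p[:,:,::-1]); print(n,m,(d>0).mean())
s=r.read_state();print(s["time_s"],s["eef_pos"],s["eef_rot"])
E
```

```text
scene {'K': array([[415.902944  ,   0.        , 273.89594332],
       [  0.        , 415.902944  , 215.67409528],
       [  0.        ,   0.        ,   1.        ]]), 'R': array([[ 0.54566567,  0.8378846 ,  0.01408476],
       [ 0.62335821, -0.39460935, -0.67506148],
       [-0.56006564,  0.37713773, -0.73762702]]), 't': array([-0.2525971 , -0.22851262,  1.26202594])} 0.9959778911564626
top {'K': array([[473.33033172,   0.        , 280.96010724],
       [  0.        , 473.33033172, 208.13891564],
       [  0.        ,   0.        ,   1.        ]]), 'R': array([[-0.02418279, -0.99958392,  0.0157221 ],
       [-0.98957332,  0.02170107, -0.14238577],
       [ 0.14198534, -0.01900146, -0.98968637]]), 't': array([0.00811996, 0.48700883, 1.03091299])} 0.9961139455782313
0.1 [0.23420854 0.46950742 0.25570712] [ 2.29359143e-01  9.73341623e-01 -6.34720392e-04 -2.55902234e-04]
```

View pics/scene0.png

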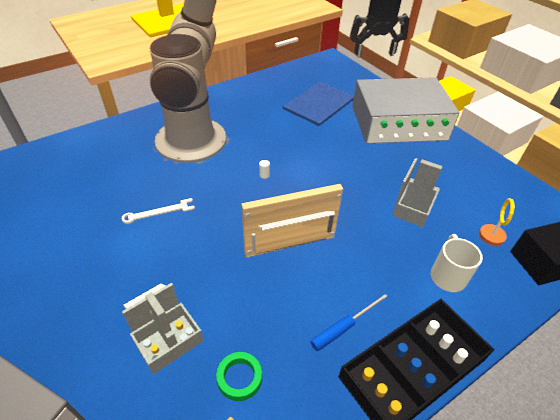

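View pics/top0.png

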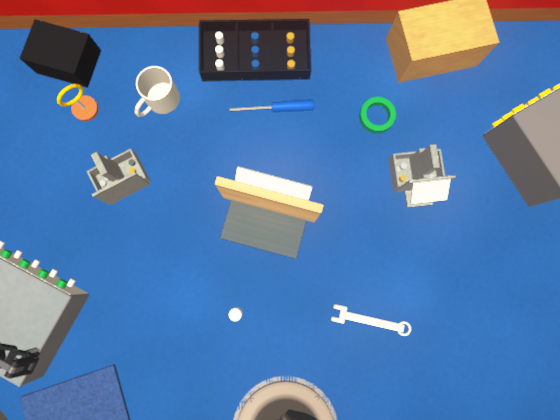

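The top view shows the caddy with the strip at about (420,175), strip at (430,192). The flat one is at (118,178). The screen is at (270,198) with the cleat on its far side at (275,185). I'll measure these with depth.

```bash
cat > h.py <<'E'
import numpy as np, cv2
def cloud(p,d,m):
    v,u=np.indices(d.shape); K=m["K"]
    c=np.stack([(u-K[0,2])/K[0,0]*d,(v-K[1,2])/K[1,1]*d,d],-1)
    return (c-m["t"])@m["R"]
def rect(P):  # centre, long/short size, yaw of long axis (deg)
    (c,s,a)=cv2.minAreaRect((P[:,:2]*1000).astype(np.float32))
    if s[0]<s[1]: s=s[::-1]; a+=90
    return np.round(c,1),np.round(s,1),round((a+90)%180-90,1)
E
python3 - <<'E'
from h import *
z=np.load("top.npz"); W=cloud(z["p"],z["d"],z); p=z["p"].astype(int)
def sel(x0,x1,y0,y1,f):
    m=np.zeros(p.shape[:2],bool); m[y0:y1,x0:x1]=1
    return W[m&f]
H=W[...,2]; wh=(p.min(-1)>190)&(p.max(-1)-p.min(-1)<40)
for n,a in dict(scr=(205,330,165,230),cad=(385,460,140,212),flat=(80,155,140,210)).items():
    P=sel(*a,H>0.02); print(n,"zhist",np.histogram(P[:,2],np.arange(.02,.2,.01))[0])
    for lo,hi in((.158,.172),(.14,.16),(.105,.122)):
        Q=sel(*a,(H>lo)&(H<hi)); 
        if len(Q)>8: print(lo,len(Q),Q.mean(0).round(4),*rect(Q))
for n,a in dict(cleat=(225,325,165,215),strip=(400,460,170,212)).items():
    Q=sel(*a,wh&(H>.05)); print(n,len(Q),Q.mean(0).round(4),*rect(Q),np.percentile(Q[:,2],[2,50,98]))
print("table",np.median(H[250:300,350:450]))
s=np.load("scene.npz"); W2=cloud(s["p"],s["d"],s); 
Q=W2[285:370,120:205].reshape(-1,3);Q=Q[Q[:,2]>.13];print("scene cad top",len(Q),Q.mean(0).round(4),*rect(Q))
Q=W2[180:260,235:350].reshape(-1,3);Q=Q[(Q[:,2]>.157)];print("scene scr top",len(Q),Q.mean(0).round(4),*rect(Q))
F=W2[180:260,235:350].reshape(-1,3);F=F[(F[:,2]>.02)&(F[:,2]<.085)];print("face",len(F),F.mean(0).round(4),*rect(F))
big=cv2.resize(z["p"][140:215,380:460],None,fx=5,fy=5)[:,:,::-1]
b2=cv2.resize(s["p"][275:375,110:215],None,fx=3.75,fy=3.75)[:,:,::-1]
cv2.imwrite("pics/c1.png",np.hstack([big,cv2.resize(b2,(390,375))]))
E
```

```text
scr zhist [  58   60   55   59   65   67   70   67   69  362  506  487   83   82
 1010    7    0]
0.158 1036 [0.4957 0.024  0.1652] [496.4  24.4] [219.7  18.8] 73.6
0.14 165 [0.4879 0.0258 0.1499] [510.8  19.7] [215.8  49.1] 73.5
0.105 501 [0.5106 0.0195 0.1165] [506.   21.3] [218.2  39.1] 73.4
cad zhist [128 136 258  53  55 182 278 258 255 241  39  51  87 112   0   0   0]
0.14 199 [ 0.5708 -0.3152  0.1496] [ 572.  -315.9] [50.6 15. ] 5.1
0.105 389 [ 0.5348 -0.3179  0.1122] [ 537.3 -314.2] [87.5 76.9] 47.4
flat zhist [154 174 292  71 101  88 110 105 104 199  31  38 107  86   0   0   0]
0.14 193 [0.5689 0.3646 0.1492] [570.  365.8] [51.2 14.1] 27.4
0.105 262 [0.5402 0.3494 0.1135] [542.6 344.6] [87.8 77.2] -13.8
cleat 1106 [0.5261 0.015  0.129 ] [445.4  39.2] [197.8 159.4] -16.5 [0.11382833 0.12711035 0.13785854]
strip 833 [ 0.51   -0.3216  0.0964] [ 448.9 -169.5] [431.4  66.2] -67.5 [0.0741626  0.09502731 0.11658124]
table 0.0008928054566611138
scene cad top 311 [ 0.6098 -0.3205  0.2029] [ 766.1 -329.7] [444.3  20.8] -3.7
scene scr top 943 [0.5178 0.0026 0.1928] [ 684.  -177.1] [674.4 196.5] -46.6
face 1640 [0.5004 0.0168 0.0535] [504.2  19.9] [220.2  25.3] 70.1
```

View pics/c1.png

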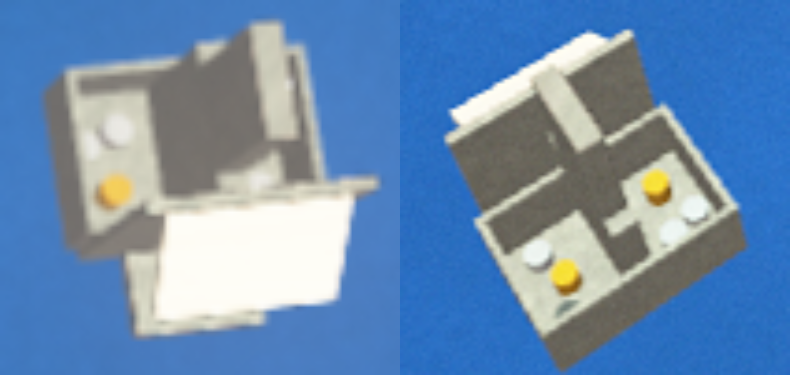

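```bash
cat > g.py <<'E'
import numpy as np
from scipy.spatial.transform import Rotation as Ro
CAD=np.array([.572,-.3159,0.]); CY=5.1
SY=-16.5; n=np.array([np.cos(np.radians(SY)),np.sin(np.radians(SY)),0]); FACE=np.array([.4964,.0244,0])+.009*n
G=.144; END=np.array([-.080,0,.068])
def tool(yaw,tilt=0): return Ro.from_euler("ZY",[yaw,-tilt],degrees=True)*Ro.from_matrix(np.diag([-1,1,-1]))
def grasp(dz=0): return (CAD+[0,0,G+dz]).tolist(), tool(CY).as_quat().tolist()
def hang(xe,ze,tilt,dx=0,dy=0):
    "TCP pose with the strip's underside end at screen x=xe, z=ze (m), caddy tipped back by tilt"
    c=Ro.from_euler("ZY",[SY,-tilt],degrees=True)
    o=FACE+Ro.from_euler("Z",SY,degrees=True).apply([xe+dx,dy,ze])-c.apply(END)
    return (o+c.apply([0,0,G])).tolist(), tool(SY,tilt).as_quat().tolist()
WAY=[(.12,.20,0),(.12,.20,20),(.040,.165,20),(.018,.155,20),(.018,.127,20),(.0045,.109,0)]
E
python3 - <<'E'
from workcell import r
from g import *
for p in [([.45,-.25,.40],tool(CY).as_quat().tolist()),grasp(.12),grasp(),]+[hang(*w) for w in WAY]:
    q=r.solve_ik(*p); print(np.round(p[0],3),None if q is None else np.round(q,2))
E
```

```text
[ 0.45 -0.25  0.4 ] [-0.66  0.25  1.26 -0.    1.63 -2.32]
[ 0.572 -0.316  0.264] [-0.62  0.58  1.11 -0.    1.45 -2.28]
[ 0.572 -0.316  0.144] [-0.62  0.67  1.29 -0.    1.18 -2.28]
[ 0.697 -0.035  0.276] [-0.16  0.67  0.92 -0.    1.55 -1.44]
[ 0.667 -0.026  0.299] [-0.13  0.41  1.35 -0.06  1.04 -1.39]
[ 0.591 -0.003  0.264] [-0.11  0.3   1.62 -0.08  0.88 -1.35]
[0.569 0.003 0.254] [-0.1   0.27  1.69 -0.09  0.84 -1.33]
[0.569 0.003 0.226] [-0.1   0.3   1.73 -0.09  0.77 -1.32]
[ 0.586 -0.002  0.185] [-0.13  0.51  1.45 -0.    1.17 -1.42]
```

```bash
python3 - <<'E'
from workcell import r, command_gripper, optics
from g import *; import cv2
s=r.read_state(); p=s["eef_pos"]
r.move_straight([p[0],p[1],.34],speed=.25)
command_gripper(.05)
r.reach(*grasp(.12))
print(r.read_state()["time_s"])
hit=r.move_straight(grasp()[0],speed=.12,max_force=10)
s=r.read_state(); print(hit,s["time_s"],s["eef_pos"],s["contact_force"])
if not hit:
    command_gripper(.0,100); s=r.read_state(); print("grip",s["grip_width"],s["contact_force"],s["time_s"])
    a=optics.get_image("scene")[0]
    cv2.imwrite("pics/g.png",cv2.resize(a[180:400,80:360,::-1],None,fx=2,fy=2))
E
```

```text
4.0333
False 5.1833 [ 0.57243824 -0.31618387  0.14494459] [-0.51575345 -0.61018966  0.74005973]
grip 0.012560969491878255 [ 1.58061826 -1.69929192  1.8686405 ] 5.6083
```

View pics/g.png

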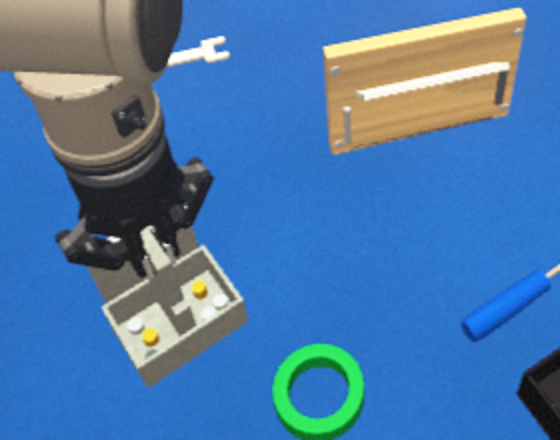

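The jaws hold the wall: the wall top shows between the fingers at about (155,245), grip width 12.6 mm. Next I'll lift, carry, tip, then check the strip in front of the cleat.

```bash
python3 - <<'E'
from workcell import r, optics
from g import *; from h import *
r.move_straight(grasp(.14)[0],speed=.2)
r.reach(*hang(*WAY[0]))
r.reach(*hang(*WAY[1]))
r.move_straight(*hang(*WAY[2]),speed=.12)
r.hold(.2); s=r.read_state(); print(s["time_s"],s["eef_pos"],hang(*WAY[2])[0],s["contact_force"],s["grip_width"])
for nme in("top","scene"):
    p,d=optics.get_image(nme); np.savez(nme+"2.npz",p=p,d=d,**{k:np.array(v) for k,v in optics.camera_model(nme).items()})
    c=p[120:240,200:360] if nme=="top" else p[130:290,200:400]
    cv2.imwrite(f"pics/{nme}2.png",cv2.resize(c[:,:,::-1],None,fx=3,fy=3))
    W=cloud(p,d,optics.camera_model(nme)); Q=(W-FACE)@Ro.from_euler("Z",SY,degrees=True).as_matrix()
    np.save(nme+"Q.npy",Q)
E
```

```text
9.3167 [ 0.59112778 -0.00371022  0.26397775] [0.5905387229712293, -0.003485160142574899, 0.26377825064578253] [ 0.67462948  0.2274579  -4.6336778 ] 0.012294363530798975
```

View pics/top2.png

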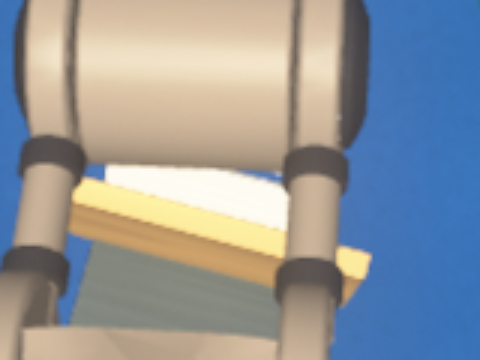

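View pics/scene2.png

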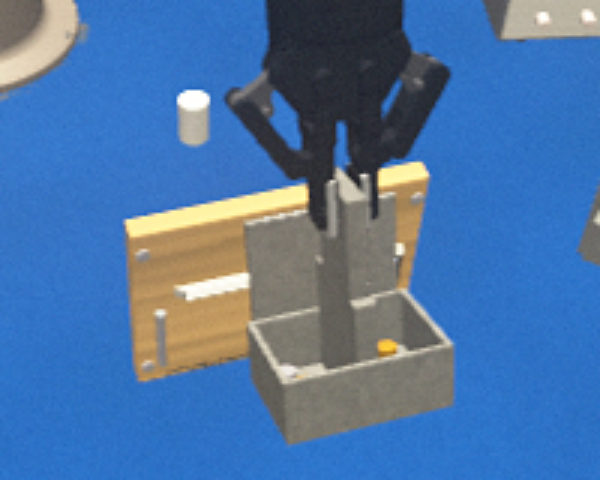

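The scene view shows the caddy tipped back in front of the middle of the cleat, with the tray front at crop (370,370) and the cleat ends visible at (210,285) and (400,255). The top view has the strip hidden by the arm. I'll check the held pose numerically from the scene depth.

```bash
python3 - <<'E'
from h import *; from g import *
Q=np.load("sceneQ.npy"); p=np.load("scene2.npz")["p"].astype(int)
b=Q[:,:,:][200:262,240:272].reshape(-1,3); 
f=b[(b[:,2]>.02)&(b[:,2]<.085)&(abs(b[:,0])<.03)]; print("face x",np.median(f[:,0]),len(f), "slope y", np.polyfit(f[:,1],f[:,0],1))
v,u=np.indices(Q.shape[:2]); m=(u>270)&(u<360)&(v>195)&(v<282)
R=Q[m]; t=20; c=Ro.from_euler("Y",-t,degrees=True)
o=np.array([.040,0,.165])-c.apply(END); C=(R-o)@c.as_matrix()   # expected caddy frame
ff=C[(abs(C[:,0]-.038)<.008)&(C[:,2]>.006)&(C[:,2]<.039)&(abs(C[:,1])<.05)]
k=np.linalg.lstsq(np.c_[ff[:,1:],np.ones(len(ff))],ff[:,0],rcond=None)[0]
print("front: n",len(ff),"yaw err deg",np.degrees(k[0]).round(2),"tilt err",np.degrees(k[1]).round(2),"x at z=.022",(k[2]+.022*k[1]).round(4))
bp=C[(abs(C[:,0]+.040)<.008)&(C[:,2]>.06)&(C[:,2]<.11)&(abs(C[:,1])<.045)&(abs(C[:,1])>.012)]
if len(bp)>20:
    k=np.linalg.lstsq(np.c_[bp[:,1:],np.ones(len(bp))],bp[:,0],rcond=None)[0]; print("backplate",len(bp),np.degrees(k[:2]).round(2),k[2])
tr=C[(abs(C[:,0])<.045)&(C[:,2]>.005)&(C[:,2]<.06)&(abs(C[:,1])<.07)]
print("tray y",np.percentile(tr[:,1],[1,99]).round(4),"front rim z",np.percentile(C[(abs(C[:,0]-.038)<.006)][:,2],[1,98]).round(4))
pl=C[(abs(C[:,0]+.042)<.01)&(C[:,2]>.05)]; print("plate y,ztop",np.percentile(pl[:,1],[1,99]).round(4),np.percentile(pl[:,2],98).round(4))
E
```

```text
face x -0.0031419293175934605 507 slope y [ 0.00942359 -0.00213   ]
front: n 757 yaw err deg 0.06 tilt err 0.36 x at z=.022 0.0348
backplate 534 [ 0.05 -0.02] -0.040960081882473895
tray y [-0.0558  0.0536] front rim z [0.0017 0.0479]
plate y,ztop [-0.0502  0.0491] 0.1168
```

Tilt is 20°, and yaw error is below 0.1°. Both the caddy and the screen face read about 3 mm low in x, so that is a common camera bias and the fit between them holds. I'll go over the lip and down.

```bash
python3 - <<'E'
from workcell import r, optics
from g import *; import cv2
def go(w,v,f):
    h=r.move_straight(*hang(*w),speed=v,max_force=f); s=r.read_state()
    e=np.array(s["eef_pos"])-hang(*w)[0]
    print(np.round(w,4),h,"err mm",np.round(e*1e3,1),"F",np.round(s["contact_force"],1),round(s["time_s"],2)); return h
ok=not(go(WAY[3],.06,12) or go(WAY[4],.06,12))
if ok:
    a,b=np.array(WAY[4]),np.array(WAY[5])
    for k in (.2,.4,.6,.8,1):
        if go(a+(b-a)*k,.04,15): break
    cv2.imwrite("pics/h3.png",cv2.resize(optics.get_image("scene")[0][130:290,200:400,::-1],None,fx=3,fy=3))
E
```

```text
[1.80e-02 1.55e-01 2.00e+01] False err mm [0.2 0.  0.4] F [-0.6 -0.1 -3.6] 9.97
[1.80e-02 1.27e-01 2.00e+01] False err mm [ 0.1 -0.  -0.1] F [-0.2  0.9 -3.3] 10.58
[1.530e-02 1.234e-01 1.600e+01] False err mm [ 0.4 -0.2  0.2] F [-0.7 -0.3 -4. ] 10.94
[ 0.0126  0.1198 12.    ] False err mm [ 0. -0.  0.] F [ 0.7  0.8 -4.6] 11.31
[0.0099 0.1162 8.    ] False err mm [-0. -0. -0.] F [-0.  -0.3 -5.1] 11.68
[0.0072 0.1126 4.    ] False err mm [-0.  0.  0.] F [ 0.8 -0.3 -4.4] 12.06
[0.0045 0.109  0.    ] False err mm [ 0.3 -0.1  0.2] F [ 1.9 -1.2 -5.6] 12.44
```

View pics/h3.png

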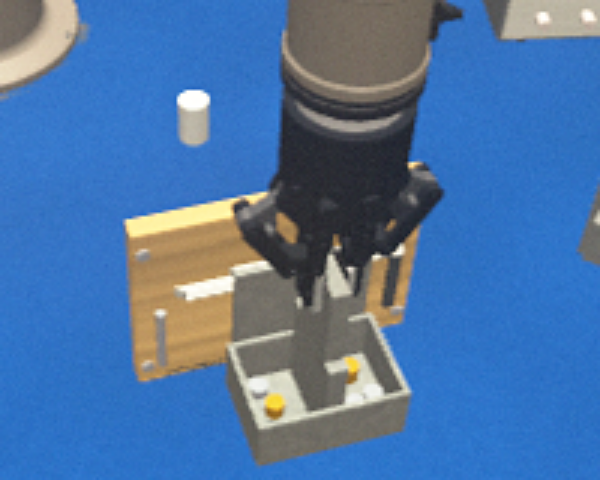

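```bash
python3 - <<'E'
from workcell import r
from g import *
f=np.array(r.read_state()["contact_force"])
h=r.move_straight(*hang(.0042,.1035,0),speed=.015,max_force=6)
s=r.read_state(); print(h,(np.array(s["eef_pos"])-hang(.004,.108,0)[0]).round(4),f.round(1),np.round(s["contact_force"],1),s["time_s"],np.degrees((tool(SY).inv()*Ro.from_quat(s["eef_rot"])).as_rotvec()).round(2))
E
```

```text
True [ 0.0011 -0.0003  0.0002] [ 1.7 -0.6 -5.2] [1.2 0.3 4.5] 12.7417 [-0.01 -0.19 -0.01]
```

It seats within 0.2 mm of the computed home height, and the weight has transferred to the cleat. Releasing now.

```bash
python3 - <<'E'
from workcell import r, command_gripper, optics
from g import *; from h import *
command_gripper(.03,20); r.hold(.3)
p=r.read_state()["eef_pos"]; 
r.move_straight([p[0],p[1],p[2]+.12],speed=.12)
r.reach([.40,-.30,.40],tool(CY).as_quat().tolist()); r.hold(.3)
s=r.read_state(); print(s["time_s"],s["contact_force"])
img=[]
for nme in("top","scene"):
    p,d=optics.get_image(nme); W=cloud(p,d,optics.camera_model(nme)); Q=(W-FACE)@Ro.from_euler("Z",SY,degrees=True).as_matrix()
    img.append(cv2.resize(p[100:240,190:350] if nme=="top" else p[150:290,210:370],(400,350)))
    C=Q-[.084,0,.040]
    t=C[(abs(C[...,0])<.03)&(abs(C[...,1])<.02)&(C[...,2]>.143)&(C[...,2]<.16)]
    print(nme,"wall top (expect 0,0,.150; 50x14, yaw %.1f)"%SY,len(t),t.mean(0).round(4),t.ptp(0).round(4) if hasattr(t,'ptp') else '',*rect(t))
    ff=C[(abs(C[...,0]-.037)<.009)&(C[...,2]>.006)&(C[...,2]<.039)&(abs(C[...,1])<.05)]
    if nme=="scene":
        k=np.linalg.lstsq(np.c_[ff[:,1:],np.ones(len(ff))],ff[:,0],rcond=None)[0]; print("front",len(ff),np.degrees(k[:2]).round(2),k[2])
    l=C[(abs(C[...,0]+.042)<.006)&(C[...,2]>.105)&(C[...,2]<.125)&(abs(C[...,1])<.06)]; print("plate top z",np.median(l[:,2]),"y",np.percentile(l[:,1],[2,98]))
cv2.imwrite("pics/end.png",np.hstack(img)[:,:,::-1])
E
```

```text
16.1667 [ 0.25343604 -0.66640956 -0.69997522]
top wall top (expect 0,0,.150; 50x14, yaw -16.5) 184 [-0.0007  0.0009  0.15  ]  [0.1 1. ] [50.3 14.1] 0.3
plate top z 0.11394015147174646 y [-0.04580711  0.04733517]
scene wall top (expect 0,0,.150; 50x14, yaw -16.5) 180 [ 0.0003 -0.0013  0.15  ]  [-1.8  0.1] [51.4 15.2] -0.6
front 393 [-0.05  0.51] 0.03455482396624784
plate top z 0.1139981988380854 y [-0.04919707  0.04697063]
```

View pics/end.png

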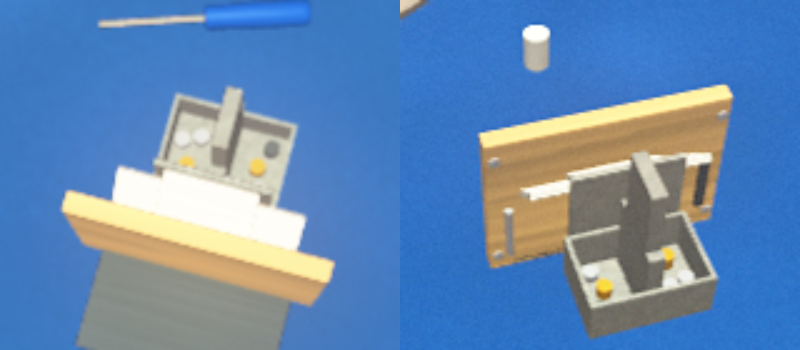

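The pictures show the caddy hanging at mid-cleat. The strip at left crop (210,195) is tucked over the cleat, whose ends show evenly on both sides. Wall top is at (0,1) mm and z 0.150, as expected for home. I'm handing it in.

```bash
python3 -c "
from workcell import r
print(r.finish_job())"
```

```text
the job is handed in; nothing more can be done
None
```

The caddy with the slanted strip is hanging at the middle of the cleat, upright and square to the screen. I handed the job in at about 16 s, with the arm clear of everything.

- **How it went:** I gripped the caddy by its centre wall, tipped it back 20° and brought the strip over the lip. I then lowered it while bringing it upright, until it seated within 0.2 mm of the height expected when fully home. Force readings stayed around 6 N or below.
- **Last checks, by depth from the top and scene cameras:**
  - The grip wall top is within 1–2 mm of its home position in x and y, and matches the expected height.
  - Its yaw is within 0.6° of the screen's.
  - The tilt reads 0.5° or less.
- **Flat-backed caddy:** I never went near it, but I did not measure it again at the end.
- **One disagreement:** the scene camera reads the caddy front about 3 mm nearer the screen than expected. It read the screen face about 3 mm off in the same direction, so I put this down to calibration. The top camera agrees with the home position.

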